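# Press down the glued edging lath and hold its end

### The job

The wooden edging lath has just been glued along two edges of the brown panel: with the fingertips, press it down lightly all along, starting on its blue end, round the corner, to its green end, so that the foam bed gives a few millimetres but is never pressed hard. Finish while still holding the green end lightly down, with the fingertips resting on it. Do not touch the varnished brown face, do not lift or carry the panel, and leave the glue, brush, off-cut and plant pot where they are.

Things in the scene. Friction and masses are not known exactly. Their poses are not given: they have to be found in the camera images.
- tray: fixed grey gluing tray, 196 x 256 mm outside (x, y), rim top 39 mm above the table, walls 8 mm; origin at the centre of its underside on the table, z up. It may lie at any heading.
- foam (a joint): how far the cream foam bed in the tray is pressed down, in m; 0 = at rest (its top 34 mm above the table). It begins to give at 1 to 2.5 N, then sinks level, 1 mm for each further newton, wherever the panel is pressed; hard stop at 13.5 mm. 2 to 7 mm is a good light pressure; over 10 mm (about 11 N) is too hard and squeezes the glue out.
- panel: loose brown varnished panel (do not touch its face), 160 x 220 x 9 mm (x, y, z), flat on the foam bed with about 10 mm of play in the tray; origin: centre of its underside, 34 mm above the table at rest. With lath 0.5 kg. The wooden lath (20 mm wide, 12 mm above the face, top 21 mm above the origin) has two legs of six sections, dark lines between; centre lines y = +100 mm (x -80 to 80) and x = +70 mm (y 110 to -110).
- glue: loose white round glue bottle with red cap, 44 mm across, 85 mm tall, standing beside the tray; origin at the centre of its underside. Leave alone.
- brush: loose brush, 150 mm long, lying on the table beside the tray, along its local x. Leave alone.
- offcut: loose wooden off-cut, 90 x 25 x 20 mm, lying beside the tray; origin at the centre of its underside. Leave alone.
- pot: loose upturned reddish-brown plant pot, 92 mm across at the table, 75 mm tall; origin at the centre of its underside. Leave alone.
- sec1: lath section 1 of 6, glued on the panel: blue end section: 50 mm long (its local x) and 20 mm wide (local y); the lath's free end on the short leg. Start with closed fingertips on it alone, clear of section 2. Origin on its top face (the middle of it, unless said otherwise), at (-55, 100) mm (x, y) in the panel frame; axes as the panel's.
- sec2: lath section 2 of 6, glued on the panel: second section, pale wood: 55 mm long along x, 20 mm wide. Origin on its top face (the middle of it, unless said otherwise), at (-2.5, 100) mm (x, y) in the panel frame; axes as the panel's.
- sec3: lath section 3 of 6, glued on the panel: corner section, pale wood, L-shaped, 20 mm wide; its arms reach 45 mm towards -x and 55 mm towards -y from the origin, which is on the lath's centre lines where both legs meet. Origin on its top face (the middle of it, unless said otherwise), at (70, 100) mm (x, y) in the panel frame; axes as the panel's.
- sec4: lath section 4 of 6, glued on the panel: fourth section, pale wood: 20 mm wide (x), 50 mm long along y. Origin on its top face (the middle of it, unless said otherwise), at (70, 20) mm (x, y) in the panel frame; axes as the panel's.
- sec5: lath section 5 of 6, glued on the panel: fifth section, pale wood: 20 mm wide, 55 mm long along y. Origin on its top face (the middle of it, unless said otherwise), at (70, -32.5) mm (x, y) in the panel frame; axes as the panel's.
- sec6: lath section 6 of 6, glued on the panel: green end section: 20 mm wide, 50 mm long along y; the lath's free end on the long leg. Origin on its top face (the middle of it, unless said otherwise), at (70, -85) mm (x, y) in the panel frame; axes as the panel's.

How it is judged:
By the outcome, as a careful person would: the job done as asked, in the order asked, and still so for the second after the job is handed in, while the arm keeps its last pose, push and grip.
It also fails if it takes over 48 s, if anything falls off the work surface, if the arm or the gripper's body presses on something with over 40 N, if the wrist force passes 120 N, or if a joint passes its speed limit or range.

### The arm

A 6-joint arm with a two-finger parallel gripper is mounted at the origin on the work surface. World frame = base frame: x ahead of the robot, y to its left, z up, the work surface at z = 0. Lengths are in m, angles in rad, forces in N, time in s.
With the tool pointing down it reaches from about 0.375 to 0.9 m from the base axis. Payload 3.1 kg.
Tool frame: the origin (TCP) lies between the finger pads; the fingertips stand 25 mm ahead of it and the grasp point (between the pads) lies 6 mm ahead of it; x points along the fingers, y is the direction in which the jaws open and shut, and the axes are right-handed (so a half turn about x gives the same grasp; the last joint's range is limited). The gripper opens to 85 mm and grips with 20 to 120 N. Pads are 22 mm wide; open, the fingers measure 114 mm over their backs; the gripper's body (76 mm by 85 mm) begins 54 mm behind the grasp point. The pads swing forward as they close: fully open they stand 13 mm farther back than shut.
Start: joints at [1.147, 0.527, 1.433, -0, 1.181, -0.178], TCP at [0.151, 0.606, 0.256] pointing down, gripper open.
Joint ranges: [-3.08, 3.08], [-0.75, 2.2], [0.22, 2.44], [-1.43, 4.57], [0, 2.65], [-2.85, 2.85]. Speed limits (rad/s): [2.79, 2.79, 3.14, 3.14, 3.14, 3.14].

### API

Orientations are given as a unit quaternion [x, y, z, w].
In Python, from station import manip, viewer, workorder gives the robot as it stands.
- The arm moves only by the shell command python3 -m crank 'ROWS' [FORCE]. ROWS is JSON, one flat list of numbers, 5 for each row, row after row: the opening, from 0 (shut) to 1 (fully open), then the shift along the world's x, y, z in mm, then the turn about the world's z in rad. A call has 1 to 10 rows; each row is the pose to reach, as a shift and turn from the pose commanded when the call began; what a row does not reach only later rows make up. A row lasts 1/8 s, in which the tool goes at most 62.5 mm and 10.7 degrees, less where a joint would pass 70% of its speed; a pose out of reach is approached as far as the arm can. A call with a gripper value outside its range is refused whole. The fingers move at their own pace and stop on an object; FORCE is the grip in N (left out, the last holds). Time passes only in rows, so rows that repeat a pose let the fingers close. It gives the time, the measured TCP pose, the force and the opening at its end, in the units of the state.
- manip.sense(): the state, without advancing time (a new reading comes with each control period).
- viewer.snapshot(name): name is "scene" or "top" or "wrist"; returns a dict with "img" (400x640x3 uint8, red, green, blue), "range_z" (400x640 float32, m along the optical axis (not along the pixel's ray), 0 where there is no reading), "fx", "fy", "cx", "cy" (pixels), "origin" and "attitude" of the camera in the world. Camera axes: x right, y down, z forward; pixel columns grow to the right and rows downward; lengths in m; the calibration is good to about 2 mm. A picture is of the moment at which its call begins.
- workorder.sign_off(): hands the job in, once; it reports no verdict.
The state is a dict: "t": time; "q": joint angles; "qd": joint speeds; "tau": joint torques, N m; "tcp_pos": TCP position; "tool_rot": TCP orientation; "force": force on the tool from outside, world axes, zero at the start; "ft_torque": the same for the moment, N m; "finger_gap": opening from 0.0 (shut) to 1.0 (fully open).
Only numpy, scipy, OpenCV 4.12 (cv2) and the standard library are available. Lean on these libraries where they do the work, as an engineer would, in place of code of your own. Each camera call takes 0.05 s, during which the arm holds its last target.

## Working session

There is one attempt and no reset: what is moved stays moved. The work goes in short steps, Python scripts to look and compute and a shell command to move; the robot and the scene stay as the last step left them, time stands still between calls to the robot, and variables do not carry over. Pictures are saved under pics/ and viewed, and the job is handed in when it is done.

```bash
mkdir -p pics; ls
cat > h.py <<'E'
from station import manip, viewer, workorder
import numpy as np, cv2
from scipy.spatial.transform import Rotation as R
def snap(n,fn):
    s=viewer.snapshot(n); cv2.imwrite('pics/'+fn,s['img'][:,:,::-1]); np.savez('/tmp/'+fn+'.npz',**{k:np.array(v) for k,v in s.items()}); return s
def rot(s):
    a=np.array(s['attitude']); return a if a.shape==(3,3) else R.from_quat(a).as_matrix()
def pt(s,u,v,z=None):
    d=np.array([(u-s['cx'])/s['fx'],(v-s['cy'])/s['fy'],1.0]); w=rot(s)@d; o=np.array(s['origin'])
    if z is None: return o+w*s['range_z'][int(v),int(u)]
    return o+w*(z-o[2])/w[2]
E
python3 - <<'E'
from h import *
for n in ["top","scene","wrist"]:
    s=snap(n,n+'0.png'); print(n,s['origin'],s['attitude'],s['fx'])
print(manip.sense())
E
```

```text
pics
top [0.5060001  0.02409549 0.8255732 ] [ 0.70829883 -0.70350743  0.02110272 -0.0542654 ] 376.3996534551586
scene [1.05419663 0.31407347 0.73036142] [ 0.46776675  0.81182564 -0.30247839 -0.17504351] 456.7275643420885
wrist [0.07474199 0.62423524 0.37355883] [0.7781928  0.60859957 0.09444942 0.12288953] 311.9821478066845
{'t': 0.15, 'q': array([ 1.14752220e+00,  5.28250999e-01,  1.43361421e+00,  1.49397283e-05,
        1.18140341e+00, -1.78503245e-01]), 'qd': array([ 0.00050238, -0.00205761, -0.00322126, -0.00094305, -0.00098814,
       -0.000936  ]), 'tau': array([ 4.27505984e-04, -4.42742908e+01, -1.78277618e+01, -2.90840035e-04,
        5.64740069e-03,  4.35799748e-06]), 'tcp_pos': array([0.15121575, 0.60590596, 0.25555741]), 'tool_rot': array([ 0.08576119,  0.70199758, -0.08689014,  0.70163703]), 'force': array([ 0.01786763, -0.56998931, -0.18413162]), 'ft_torque': array([0.0303307 , 0.04042593, 0.07726615]), 'finger_gap': 0.9978324924254349}
```

View pics/top0.png

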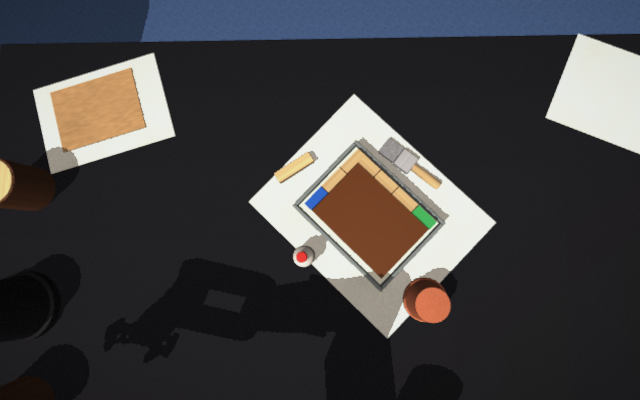

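View pics/scene0.png

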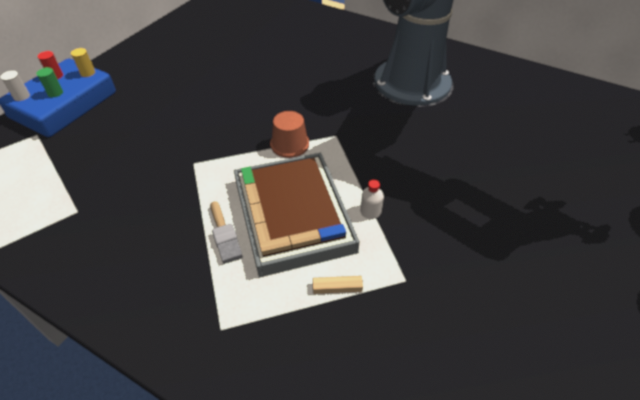

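Run:
```python
import cv2
i=cv2.imread('pics/top0.png')[130:230,285:455]
cv2.imwrite('pics/top0c.png',cv2.resize(i,None,fx=4.7,fy=4.7,interpolation=cv2.INTER_CUBIC))
```

```text
(no output)
```

View pics/top0c.png

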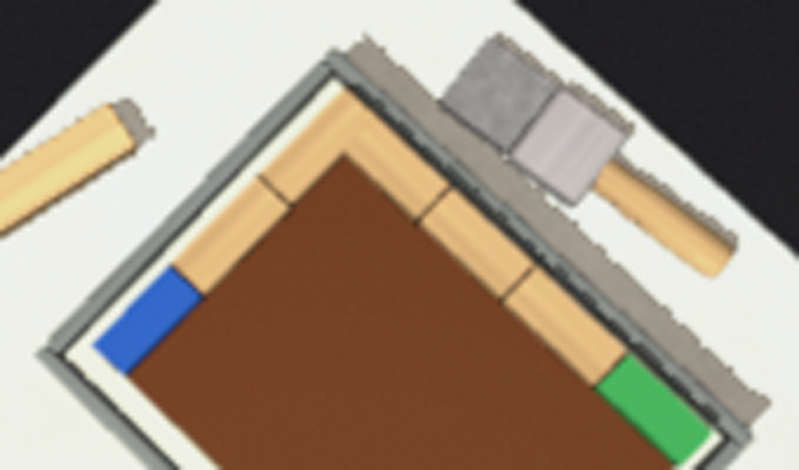

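Run:
```python
from h import *
s=dict(np.load('/tmp/top0.png.npz'))
P=[(-80,110,94,345),(-80,90,127,373),(-30,110,173,265),(-30,90,204,296),(25,110,260,175),(25,90,290,207),(80,110,345,88),(60,90,345,155),(80,45,450,188),(60,45,417,222),(80,-5,533,268),(60,-5,502,298),(80,-60,626,354),(60,-60,597,386),(80,-110,713,432),(60,-110,677,466)]
A=np.array([p[:2] for p in P])/1e3
B=np.array([pt(s,285+(p[2]+.5)/4.7-.5,130+(p[3]+.5)/4.7-.5,.055)[:2] for p in P])
a,b=A-A.mean(0),B-B.mean(0)
th=np.arctan2((a[:,0]*b[:,1]-a[:,1]*b[:,0]).sum(),(a*b).sum())
M=np.array([[np.cos(th),-np.sin(th)],[np.sin(th),np.cos(th)]])
t=B.mean(0)-M@A.mean(0)
print('th',th,'t',t); print(np.round((B-(A@M.T+t))*1e3,1).tolist())
print('depthZ',[pt(s,285+X/4.7,130+Y/4.7)[2].round(4) for X,Y in [(150,320),(240,230),(350,120),(470,240),(655,405),(400,350)]])
for n,x,y in [('s1',-55,100),('s1b',-60,100),('c',70,100),('s6',70,-85)]: print(n,M@np.array([x,y])/1e3+t)
m=manip.sense(); r=R.from_quat(m['tool_rot']).as_matrix(); print(r.round(3))
```

```text
th -0.7668504449325012 t [ 0.56575718 -0.03501722]
[[0.0, -1.4], [1.7, -1.7], [-0.4, -1.1], [-0.2, -0.5], [0.3, -1.1], [-0.2, 0.1], [-0.2, -0.4], [-2.1, 0.2], [-0.0, 0.5], [-0.8, 1.1], [-0.7, 0.7], [0.4, 0.4], [-0.1, 0.9], [0.4, -0.4], [1.1, 0.4], [0.8, 2.2]]
depthZ [np.float64(0.0534), np.float64(0.0545), np.float64(0.055), np.float64(0.0554), np.float64(0.0575), np.float64(0.0445)]
s1 [0.59553877 0.07515563]
s1b [0.59193827 0.07862498]
c [ 0.68555122 -0.01157821]
s6 [ 0.55718514 -0.14479664]
[[-0.001  0.242  0.97 ]
 [-0.002  0.97  -0.242]
 [-1.    -0.002 -0.   ]]
```

```bash
python3 -m crank --help 2>&1 | head -20
```

```text
invalid input: not JSON, or not a number
```

Run:
```python
from h import *
s=dict(np.load('/tmp/top0.png.npz'))
v,u=np.mgrid[0:400,0:640]; Z=s['range_z']
d=np.stack([(u-s['cx'])/s['fx'],(v-s['cy'])/s['fy'],np.ones_like(u,float)],-1)
W=(d@rot(s).T)*Z[...,None]+s['origin']; ok=Z>0
m=(ok&(W[...,2]>.03)).astype(np.uint8)
n,l=cv2.connectedComponents(m)
for i in range(1,n):
    k=l==i
    if k.sum()>40: w=W[k]; print(k.sum(),w.min(0).round(3),w.max(0).round(3),u[k].mean().round(),v[k].mean().round())
```

```text
11208 [ 0.406 -0.19   0.03 ] [0.722 0.127 0.059] 368.0 215.0
1869 [0.569 0.676 0.03 ] [0.668 0.729 0.115] 20.0 186.0
356 [0.456 0.08  0.03 ] [0.496 0.121 0.088] 303.0 256.0
2546 [0.296 0.649 0.03 ] [0.426 0.734 0.129] 20.0 308.0
1344 [ 0.351 -0.185  0.03 ] [ 0.426 -0.114  0.079] 429.0 302.0
641 [0.175 0.644 0.03 ] [0.21  0.722 0.102] 19.0 391.0
```

```bash
python3 -m crank '[0,40,-48,0,-0.05, 0,80,-96,0,-0.1, 0,120,-144,0,-0.16, 0,160,-192,0,-0.21, 0,200,-240,0,-0.26, 0,240,-288,0,-0.31, 0,280,-336,0,-0.36, 0,320,-384,0,-0.42, 0,360,-432,0,-0.47, 0,400,-480,0,-0.52]' 30; python3 -m crank '[0,20,-25,-30,0, 0,41,-47,-70,0, 0,41,-47,-110,0, 0,41,-47,-130,0, 0,41,-47,-130,0, 0,41,-47,-130,0, 0,41,-47,-130,0]'; python3 -c "
from h import *
m=manip.sense();print(R.from_quat(m['tool_rot']).as_matrix().round(3),m['force'])
snap('wrist','w1.png');s=snap('top','t1.png');snap('scene','s1.png')
cv2.imwrite('pics/t1c.png',cv2.resize(s['img'][100:300,240:480,::-1],None,fx=3,fy=3))"
```

```text
t: 1.4
tcp_pos: [0.5524, 0.1246, 0.2562]
tool_rot: [0.265, 0.656, -0.264, 0.656]
force: [-0.3, -0.1, 0.1]
finger_gap: -0.001
t: 2.28
tcp_pos: [0.5933, 0.0795, 0.1277]
tool_rot: [0.264, 0.655, -0.263, 0.657]
force: [0.5, 0.9, 0.5]
finger_gap: -0.002
[[ 0.003  0.692  0.722]
 [-0.     0.722 -0.692]
 [-1.     0.002  0.002]] [0.51477103 0.90990934 0.50413156]
```

View pics/w1.png

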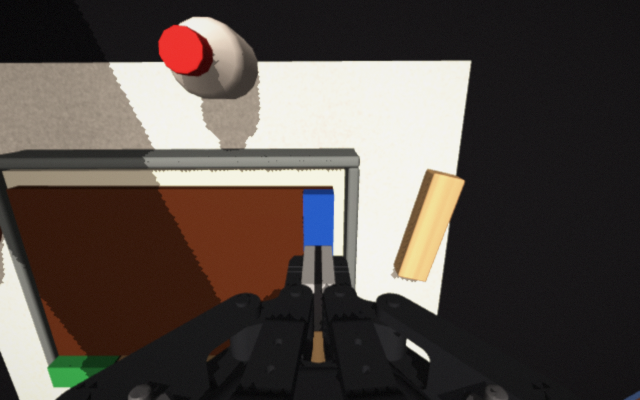

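View pics/s1.png

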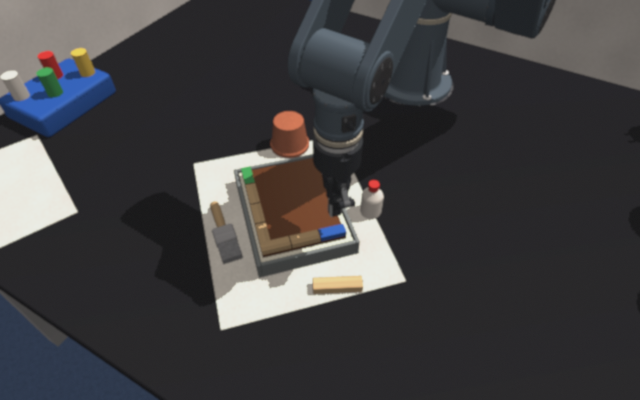

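Run:
```python
from h import *
s=dict(np.load('/tmp/w1.png.npz'))
c,sn=np.cos(-.767),np.sin(-.767);M=np.array([[c,-sn],[sn,c]]);t=np.array([.5658,-.0350])
for u,v in [(303.5,192),(333,192),(303,245),(333,245),(318,200),(318,240)]:
    w=pt(s,u,v,.055); print(u,v,w.round(4),((w[:2]-t)@M*1e3).round(1), pt(s,u,v)[2].round(4))
for w in [(.5933,.0795,.103),(.5933,.0795,.055)]:
    p=rot(s).T@(np.array(w)-s['origin']); print('proj',s['fx']*p[0]/p[2]+s['cx'],s['fy']*p[1]/p[2]+s['cy'])
print('tip in panel',(np.array([.5933,.0795])-t)@M*1e3)
```

```text
303.5 192 [0.5703 0.0879 0.055 ] [-82.1  91.6] 0.0509
333 192 [0.5833 0.1015 0.055 ] [-82.1 110.4] 0.0521
303 245 [0.5966 0.0616 0.055 ] [-44.9  90.9] 0.0433
333 245 [0.6105 0.0762 0.055 ] [-45.  111.1] 0.0353
318 200 [0.5805 0.0909 0.055 ] [-76.8 100.9] 0.0553
318 240 [0.6009 0.0715 0.055 ] [-48.6 101. ] 0.0557
proj 319.32219495656085 260.4602077078942
proj 318.87029626799796 224.71996960599498
tip in panel [-59.66063855 101.52392924]
```

```bash
python3 -m crank '[0,-1,-1,-15,0, 0,-1,-1,-30,0, 0,-1,-1,-38,0, 0,-1,-1,-42,0, 0,-1,-1,-42,0, 0,-1,-1,-42,0]'; python3 -m crank '[0,0,0,-1,0, 0,0,0,-2,0, 0,0,0,-3,0,0,0,0,-3,0,0,0,0,-3,0]'
```

```text
t: 3.18
tcp_pos: [0.5918, 0.0783, 0.0846]
tool_rot: [0.264, 0.656, -0.264, 0.656]
force: [0.9, 0.5, -0.0]
finger_gap: -0.004
t: 3.8
tcp_pos: [0.5914, 0.0783, 0.0813]
tool_rot: [0.264, 0.656, -0.264, 0.656]
force: [-0.2, -0.7, 0.9]
finger_gap: 0.001
```

```bash
python3 -m crank '[0,0,0,-1,0, 0,0,0,-2,0,0,0,0,-2,0,0,0,0,-2,0]'; python3 -m crank '[0,0,0,-1,0, 0,0,0,-2,0,0,0,0,-2,0,0,0,0,-2,0]'
```

```text
t: 4.3
tcp_pos: [0.5915, 0.0783, 0.0795]
tool_rot: [0.264, 0.656, -0.264, 0.656]
force: [-1.0, 0.3, 2.4]
finger_gap: 0.002
t: 4.8
tcp_pos: [0.5915, 0.0784, 0.0774]
tool_rot: [0.264, 0.656, -0.264, 0.656]
force: [-0.2, 0.7, 4.5]
finger_gap: 0.001
```

```bash
python3 -m crank '[0,0,0,-1,0, 0,0,0,-2,0,0,0,0,-2,0,0,0,0,-2,0]'; python3 -c "
from h import *
print(manip.sense()['force']);snap('wrist','w2.png')"
```

```text
t: 5.3
tcp_pos: [0.5915, 0.0784, 0.0756]
tool_rot: [0.264, 0.656, -0.264, 0.656]
force: [-0.5, 0.1, 5.6]
finger_gap: 0.001
[-0.48426061  0.13083646  5.63177101]
```

View pics/w2.png

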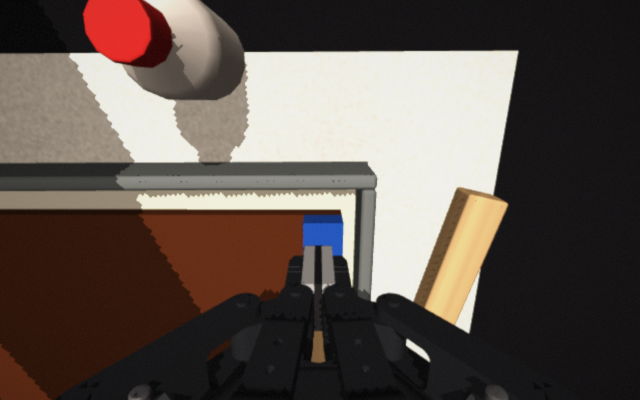

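```bash
python3 -m crank '[0,4,-3,0,0, 0,8,-6,0,0, 0,12,-9,0,0, 0,15.5,-12.5,0,0, 0,19,-16,0,0, 0,22.5,-19.5,0,0, 0,26,-23,0,0, 0,30,-26.5,0,0, 0,30,-26.5,0,0]'; python3 -c "
from h import *
snap('wrist','w3.png')"
```

```text
t: 6.48
tcp_pos: [0.6204, 0.0524, 0.0753]
tool_rot: [0.264, 0.657, -0.264, 0.655]
force: [-2.6, 2.3, 6.3]
finger_gap: -0.002
```

View pics/w3.png

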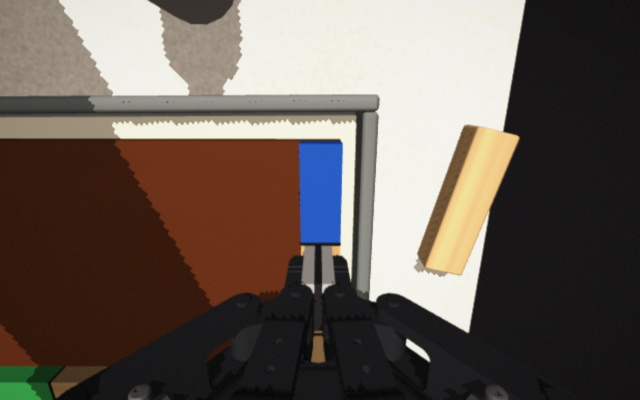

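```bash
python3 -m crank '[0,3.5,-3.5,0,0, 0,7,-7,0,0, 0,10.5,-10.5,0,0, 0,14.5,-14,0,0, 0,18,-17.5,0,0, 0,21.5,-21,0,0, 0,25,-24.5,0,0, 0,29,-28,0,0, 0,32.5,-31,0,0,0,32.5,-31,0,0]'; python3 -c "
from h import *
snap('wrist','w4.png')"
```

```text
t: 7.78
tcp_pos: [0.6529, 0.0215, 0.0753]
tool_rot: [0.264, 0.657, -0.264, 0.655]
force: [-2.2, 1.1, 6.3]
finger_gap: 0.002
```

View pics/w4.png

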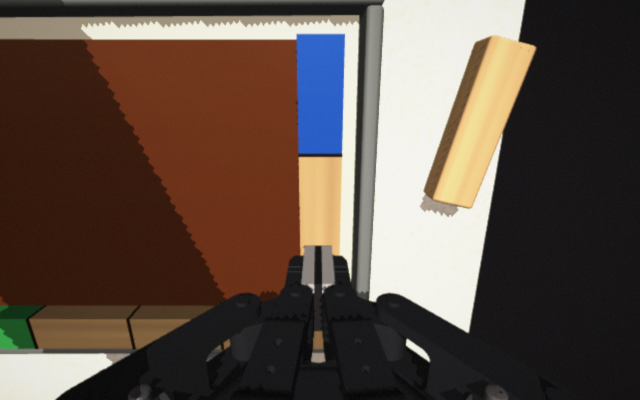

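Run:
```python
from h import *
s=dict(np.load('/tmp/w4.png.npz')); c,sn=np.cos(-.767),np.sin(-.767);M=np.array([[c,-sn],[sn,c]]);t=np.array([.5658,-.0350])
for u,v in [(320,35),(320,155),(300,240),(339,240)]: print(((pt(s,u,v,.0505)[:2]-t)@M*1e3).round(1))
print('tip',(np.array([.6529,.0215])-t)@M*1e3)
```

```text
[-80.3 100.9]
[-30.8 101.1]
[12.  91.3]
[ 11.9 110.9]
tip [ 23.50185949 101.12528171]
```

```bash
python3 -m crank '[0,3.5,-3.5,0,0, 0,7,-7,0,0, 0,10.5,-11,0,0, 0,14.5,-14.5,0,0, 0,18,-18,0,0, 0,21.5,-22,0,0, 0,25,-26,0,0, 0,29,-30,0,0, 0,33,-33.5,0,0,0,33,-33.5,0,0]'; python3 -c "
from h import *
s=snap('top','t4.png')
snap('wrist','w5.png')"
```

```text
t: 9.07
tcp_pos: [0.6862, -0.012, 0.0753]
tool_rot: [0.264, 0.657, -0.264, 0.655]
force: [-1.3, 1.6, 6.9]
finger_gap: 0.003
```

View pics/w5.png

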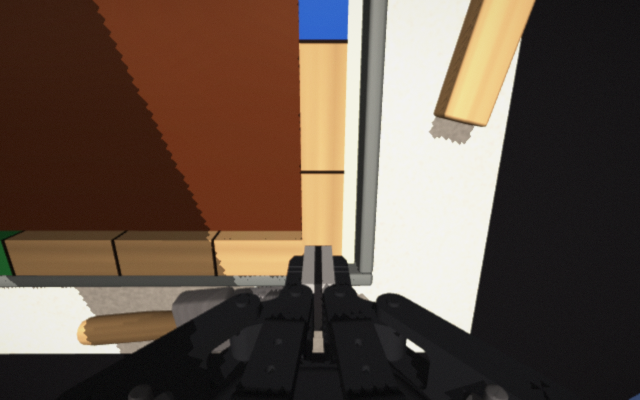

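```bash
python3 -m crank '[0,-3.5,-3.5,0,0, 0,-7,-7,0,0, 0,-10.5,-11,0,0, 0,-14,-14.5,0,0, 0,-17.5,-18,0,0, 0,-21,-21.5,0,0, 0,-24.5,-25,0,0, 0,-28,-29,0,0, 0,-31.5,-32.5,0,0,0,-31.5,-32.5,0,0]'; python3 -c "
from h import *
snap('wrist','w6.png');s=snap('top','t6.png');
cv2.imwrite('pics/t6c.png',cv2.resize(s['img'][130:250,280:460,::-1],None,fx=4,fy=4))"
```

```text
t: 10.42
tcp_pos: [0.6572, -0.0453, 0.0762]
tool_rot: [0.265, 0.654, -0.264, 0.657]
force: [1.4, 1.3, 5.3]
finger_gap: -0.004
```

View pics/w6.png

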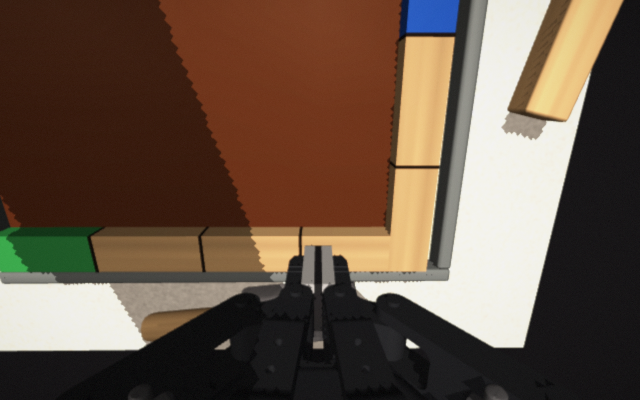

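View pics/t6c.png

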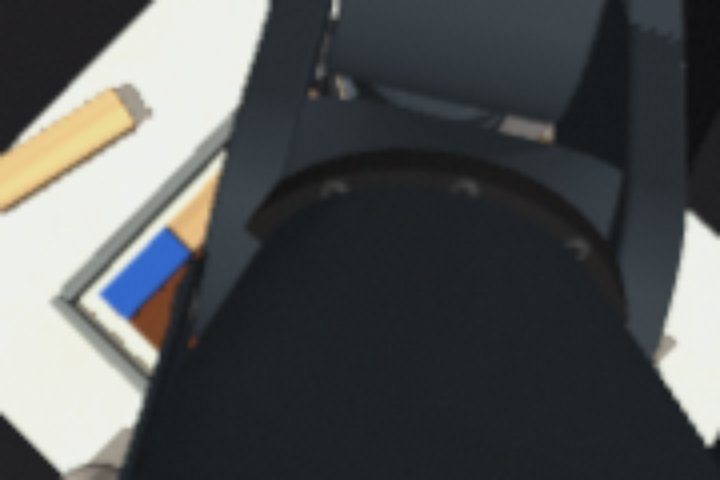

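Run:
```python
from h import *
s=dict(np.load('/tmp/w6.png.npz')); c,sn=np.cos(-.767),np.sin(-.767);M=np.array([[c,-sn],[sn,c]]);t=np.array([.5658,-.0350])
for u,v in [(380,227),(380,235),(380,271),(302,236),(302,270),(204,240)]: print(u,v,((pt(s,u,v,.0512)[:2]-t)@M*1e3).round(1),pt(s,u,v)[2].round(4))
for n in (.0512,): 
  print('tip',(np.array([.6572,-.0453])-t)@M*1e3)
```

```text
380 227 [54.5 86.1] 0.0401
380 235 [58.8 86.3] 0.0511
380 271 [79.2 87.7] 0.0392
302 236 [59.4 47.4] 0.0521
302 270 [78.7 47.1] 0.0791
204 240 [61.7 -1.8] 0.0524
tip [72.95559721 56.01366651]
```

```bash
python3 -m crank '[0,-4.5,-2.5,0,0, 0,-9,-5.5,0,0, 0,-13,-9,0,0, 0,-16.5,-12.5,0,0, 0,-20,-16,0,0, 0,-23.5,-19.5,0,0, 0,-27,-23,0,0, 0,-30.5,-27,0,0, 0,-33.5,-30,0,0,0,-33.5,-30,0,0]'
python3 - <<'E'
from h import *
s=snap('wrist','w7.png'); m=manip.sense()
c,sn=np.cos(-.767),np.sin(-.767);M=np.array([[c,-sn],[sn,c]]);t=np.array([.5658,-.0350])
print('tip',(m['tcp_pos'][:2]-t)@M*1e3,m['force'])
E
```

```text
t: 11.78
tcp_pos: [0.6236, -0.0754, 0.0761]
tool_rot: [0.264, 0.654, -0.264, 0.657]
force: [1.6, 1.3, 5.6]
finger_gap: 0.001
tip [69.64111721 11.05942869] [1.22036863 0.80676209 5.17698709]
```

View pics/w7.png

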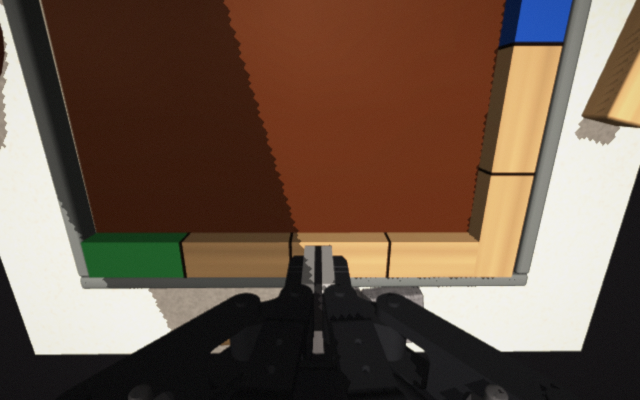

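```bash
python3 -m crank '[0,-3.5,-3.5,0,0, 0,-7,-7.5,0,0, 0,-10.5,-11,0,0, 0,-14.5,-15,0,0, 0,-18,-19,0,0, 0,-22,-23,0,0, 0,-26,-27,0,0, 0,-30,-31,0,0, 0,-33.5,-34.5,0,0,0,-33.5,-34.5,0,0]'
python3 - <<'E'
from h import *
s=snap('wrist','w8.png'); m=manip.sense()
c,sn=np.cos(-.767),np.sin(-.767);M=np.array([[c,-sn],[sn,c]]);t=np.array([.5658,-.0350])
print('tip',(m['tcp_pos'][:2]-t)@M*1e3,m['force'])
E
```

```text
t: 13.08
tcp_pos: [0.5899, -0.1101, 0.076]
tool_rot: [0.264, 0.655, -0.264, 0.657]
force: [0.6, 1.4, 6.6]
finger_gap: -0.003
tip [ 69.48566477 -37.26886065] [1.33913584 0.34013751 6.09354948]
```

View pics/w8.png

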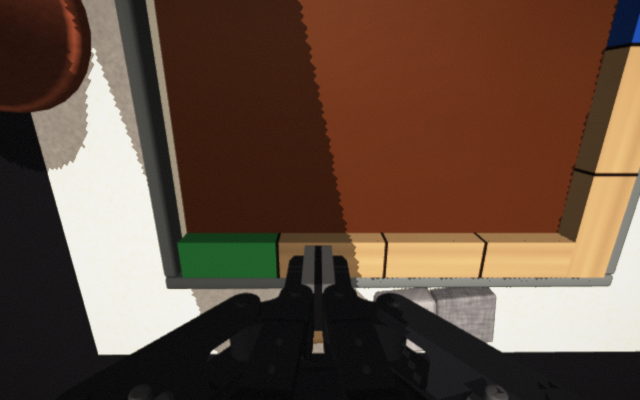

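```bash
python3 -m crank '[0,-3.5,-3.5,0,0, 0,-7,-7.5,0,0, 0,-10.5,-11,0,0, 0,-14.5,-15,0,0, 0,-18,-19,0,0, 0,-22,-23,0,0, 0,-26,-27,0,0, 0,-30,-31,0,0, 0,-34,-35,0,0,0,-34,-35,0,0]'; python3 -m crank '[0,0,0,0,0,0,0,0,0,0]'
python3 - <<'E'
from h import *
s=snap('wrist','w9.png'); snap('scene','s9.png'); m=manip.sense()
c,sn=np.cos(-.767),np.sin(-.767);M=np.array([[c,-sn],[sn,c]]);t=np.array([.5658,-.0350])
print('tip',(m['tcp_pos'][:2]-t)@M*1e3,m['force'],m['tcp_pos'])
E
```

```text
t: 14.38
tcp_pos: [0.5557, -0.1452, 0.0759]
tool_rot: [0.264, 0.655, -0.264, 0.657]
force: [1.3, -0.4, 5.8]
finger_gap: -0.002
t: 14.62
tcp_pos: [0.5558, -0.1452, 0.0759]
tool_rot: [0.264, 0.655, -0.264, 0.657]
force: [1.3, -0.9, 6.4]
finger_gap: -0.002
tip [ 69.22043117 -86.31337433] [0.67500563 0.96495558 5.93896712] [ 0.55573881 -0.14518275  0.07585858]
```

View pics/w9.png

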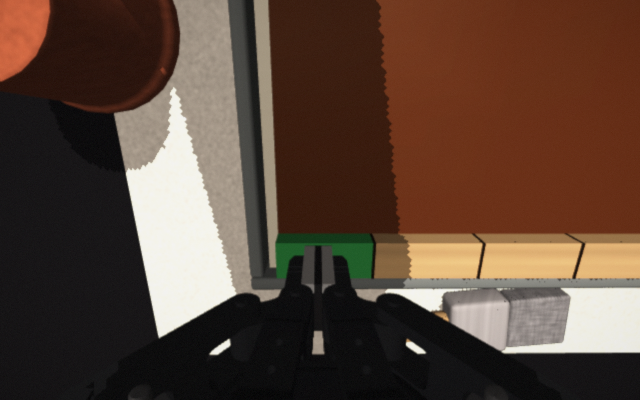

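View pics/s9.png

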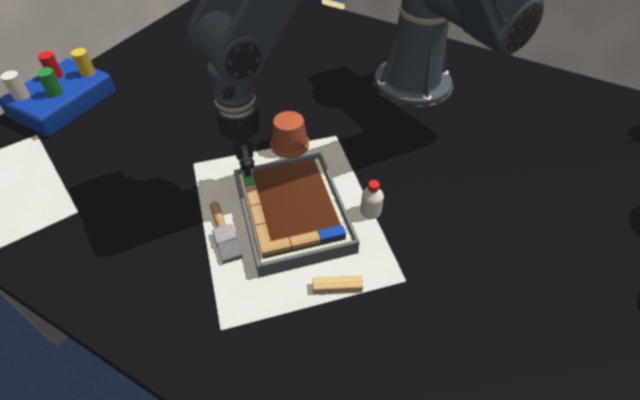

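The fingertips (u≈318) rest within the green section (u 277–373). The force is about 6 N, nothing else has moved, and every section was pressed in order.

```bash
python3 -c "
from station import workorder
print(workorder.sign_off())"
```

```text
the job is handed in; nothing more can be done
None
```

I pressed the lath down with closed fingertips in one continuous slide, from the blue end, round the corner, to the green end. I handed the job in at about 14.7 s with the fingertips still resting on green.

- **Pressure:** once down, the readings between moves were about 5 to 7 N. The fingertips stood about 4 to 5 mm below first contact, inside the 2 to 7 mm range. I inferred this from tool height and force, because the foam was not measured directly.
- **Final position:** the last wrist view showed the fingertips inside the green section, about 24 mm from its free end, pressing at about 6 N.
- **Disagreements:** just after the corner the fingertips sat about 3 to 4 mm off the lath's centre line, towards the outside. I corrected this on the next stretch. The wrist view there also put the section lines 2 to 3 mm from where the first fit had them, so the panel may have shifted slightly within its play.
- **Other objects:** the glue, brush, off-cut and pot looked unmoved in the last scene picture. The fingertips stayed on the lath top, 12 mm above the varnished face.

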